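# Purge the spray booth with the fan's pull knob

### The arm

A 6-joint arm with a two-finger parallel gripper is mounted at the origin on the work surface. World frame = base frame: x ahead of the robot, y to its left, z up, the work surface at z = 0. Lengths are in m, angles in rad, forces in N, time in s.
With the tool pointing down it reaches from about 0.35 to 0.725 m from the base axis. Payload 6 kg.
Tool frame: the origin (TCP) lies on the centre line of the jaws, within the pads' length; the fingertips stand tip_reach ahead of it and the grasp point (between the pads) is the TCP (tip_reach is the distance from the TCP to the fingertips, in m); z points along the fingers, y is the line along which they close (so a half turn about z gives the same grasp; the last joint's range is limited). The gripper opens to 85 mm and grips with 20 to 120 N. Pads are 22 mm wide; open, the fingers measure 114 mm over their backs; the gripper's body (76 mm by 85 mm) begins 54 mm behind the grasp point. The pads swing forward as they close: fully open they stand 13 mm farther back than shut.
Start: joints at [-0.834, 0.04, 0.085, 0, -1.615, -0.334], TCP at [0.235, -0.552, 0.25] pointing down, gripper open.
Joint ranges: [-2.56, 2.56], [-1.29, 2.01], [-1.08, 1.49], [-3.29, 1.98], [-2.81, -0.18], [-2.99, 2.99]. Speed limits (rad/s): [2.57, 2.57, 3.01, 3.14, 3.14, 3.14].

### API

Orientations are given as a rotation vector (axis times angle).
In Python, from plant import get_obs, grab_frame, job_done, tip_reach gives the robot as it stands.
- The arm moves only by the tool apply_moves, never from a script. Its argument "steps" is one flat list of numbers, 7 for each row, row after row: the shift along the tool's x, y, z in cm, then the turn, a rotation vector about the tool's x, y, z in degrees, then the finger opening in cm, from 0 to 8.54. In form: [tx, ty, tz, ax, ay, az, grip, tx, ty, tz, ax, ay, az, grip, ...]. A call has 1 to 12 rows; each row shifts and turns the commanded pose from where the row before left it, along the tool's axes as they then stand; what a row does not reach is not made up. A row lasts 1/12 s, in which the tool goes at most 41.7 mm and 7.16 degrees, less where a joint would pass 70% of its speed; a pose out of reach is approached as far as the arm can. A call is refused whole if a number of a shift passes 4.17 or a number of a turn 7.16, either way. A call with a gripper value outside its range is refused whole. The fingers move at their own pace and stop on an object; "force" is the grip in N (left out, the last holds). Time passes only in rows, so rows that do not move let the fingers close. It gives the time, the measured TCP pose, the force, the opening and the grip force at its end, in the units of the state.
- get_obs(): the state, without advancing time (a new reading comes with each control period).
- grab_frame(name): name is "side" or "top"; returns a dict with "color" (480x640x3 uint8, red, green, blue), "range_z" (480x640 float32, m along the optical axis (not along the pixel's ray), 0 where there is no reading), "vfov" (degrees; the focal length in pixels is half the picture's height over the tangent of half this angle, whatever the lens; pixels are square), "cx", "cy" (the principal point, pixels), "D" ([k1, k2, p1, p2, k3] as OpenCV has them; the pictures are not rectified), "R" (3x3) and "t" (3): a world point X has camera coordinates R X + t. Camera axes: x right, y down, z forward; pixel columns grow to the right and rows downward; lengths in m; the calibration is good to about 2 mm. A picture is of the moment at which its call begins.
- job_done(): hands the job in; it is judged then, once.
The state is a dict: "clock": time; "joints": joint angles; "qd": joint speeds; "joint_efforts": joint torques, N m; "tcp_pos": TCP position; "tool_rot": TCP orientation; "contact_force": force on the tool from outside, world axes, zero at the start; "ft_torque": the same for the moment, N m; "grip_width": opening from 0.0 (shut) to 1.0 (fully open); "grip_force": force on a finger pad.
Only numpy, scipy, OpenCV 4.12 (cv2) and the standard library are available. Lean on these libraries where they do the work, as an engineer would, in place of code of your own. Each camera call takes 0.05 s, during which the arm holds its last target. There are 200 camera calls.

### The job

Purge the spray booth: of the three pull-knob switches on the bench, pull the blue one (exhaust fan) straight up until it clicks out into its detent, leave it out for two seconds, then push it fully home again and let go. Leave the orange lamp knob pulled out and the white air knob pushed in, as they are.

Things in the scene. Friction and masses are not known exactly. Their poses are not given: they have to be found in the camera images.
- fan_knob (a joint): Exhaust fan switch: upright round BLUE knob, 34 mm diameter, 25 mm tall, on a 12 mm stem, atop a fixed grey box (84 x 84 mm, top 50 mm above the bench, 100 mm square foot plate). Value in m, vertical: 0 = home (start), 0.025 = fully out. A detent holds it at either end: about 6 N starts it, past the middle it snaps over. The three boxes change places and turn between runs.
- fan_knob_grip (a point): Centre of the blue knob's head, on its vertical axis; it moves with the knob. Home: 75 mm above the bench, 25 mm above the box top. The head reaches from 13 mm below this point to 12 mm above it; below it are only the stem and a flat steel rosette (48 mm across, 2 mm thick) on the box. z axis up, along the pull; x axis square to a side of the box.
- lamp_knob (a joint): Same switch with an ORANGE knob (booth lamp), on its own grey box at least 140 mm from the blue one, centre to centre. Starts pulled out at 0.025 m (head top 112 mm above the bench) and must stay out. 0 would be home.
- air_knob (a joint): Same switch with a WHITE knob (compressed air), on its own grey box at least 140 mm from the blue one. Starts home at 0 and must stay home; 0.025 would be pulled out.
Not all that is in view belongs to the job. What is shaped like the part that bears fan_knob but purple or turquoise is not meant.

How it is judged:
By the outcome, as a careful person would: the job done as asked, in the order asked, and still so for the second after the job is handed in, with the robot touching nothing.
It also fails if it takes over 38 s, if anything falls off the work surface, if the arm or the gripper's body presses on something with over 40 N, if the wrist force passes 120 N, or if a joint passes its speed limit or range.

## Working session

There is one attempt and no reset: what is moved stays moved. The work goes in short steps, Python scripts to look and compute and a tool call to move; the robot and the scene stay as the last step left them, time stands still between calls to the robot, and variables do not carry over. Pictures are saved under pics/ and viewed, at most 10 in all, crops included, and the job is handed in when it is done.

Besides the shell and the picture viewer there is one more tool, called as name(argument=value, ...) on one line, values as JSON. apply_moves: Moves the arm, as the interface text tells. Its arguments: {"type":"object","properties":{"steps":{"type":"array"},"force":{"type":"number"}},"required":["steps"]}

```bash
mkdir -p pics
cat > h.py <<'E'
import numpy as np,cv2
from plant import get_obs, grab_frame, job_done, tip_reach
def cam(f):
    F=240/np.tan(np.radians(f["vfov"])/2)
    return np.array([[F,0,f["cx"]],[0,F,f["cy"]],[0,0,1]]),np.array(f["D"],float),np.array(f["R"]),np.array(f["t"])
def ray(f,uv,z):
    K,D,R,t=cam(f)
    n=cv2.undistortPoints(np.array(uv,float).reshape(-1,1,2),K,D).reshape(-1,2)
    d=np.c_[n,np.ones(len(n))]@R; c=-R.T@t
    return c+d*((z-c[2])/d[:,2])[:,None]
def pts(f):
    K,D,R,t=cam(f)
    v,u=np.mgrid[:480,:640]
    n=cv2.undistortPoints(np.c_[u.ravel(),v.ravel()].astype(float).reshape(-1,1,2),K,D).reshape(-1,2)
    Z=f["range_z"].ravel()
    P=(np.c_[n,np.ones(len(n))]*Z[:,None]-t)@R
    P[Z==0]=np.nan
    return P.reshape(480,640,3)
E
python3 - <<'E'
from h import *
print(tip_reach if not callable(tip_reach) else tip_reach(),get_obs())
for n in("top","side"):
    f=grab_frame(n); cv2.imwrite(f"pics/{n}0.png",f["color"][...,::-1])
    P=pts(f); hsv=cv2.cvtColor(f["color"],cv2.COLOR_RGB2HSV)
    print(n,-f["R"].T@f["t"],f["vfov"],f["D"])
    m=((hsv[...,0]>78)&(hsv[...,0]<165)&(hsv[...,1]>90)&(hsv[...,2]>50)).astype(np.uint8)
    k,l,s,c=cv2.connectedComponentsWithStats(m)
    for i in range(1,k):
        if s[i,4]>40: print(s[i],c[i],np.median(hsv[l==i],0),np.nanmedian(P[l==i],0),np.nanpercentile(P[l==i][:,2],95))
E
```

```text
0.019 {'clock': 0.0, 'joints': array([-8.34317875e-01,  4.07839113e-02,  8.37772103e-02, -4.82036086e-04,
       -1.61548498e+00, -3.33698309e-01]), 'qd': array([-0.00078555,  0.00106141,  0.00039095, -0.00022509, -0.00087819,
        0.00026631]), 'joint_efforts': array([ 1.19662568e-04, -3.68191516e+01,  3.47411263e+01,  6.93244189e+00,
       -5.50126701e-03,  4.92880616e-06]), 'tcp_pos': array([ 0.23514728, -0.55167123,  0.24927254]), 'tool_rot': array([ 6.28359715e-01, -3.07765051e+00, -2.67616968e-03]), 'contact_force': array([ 0.38163888, -0.25585047,  0.98408464]), 'ft_torque': array([ 0.02044119, -0.01443704, -0.01920759]), 'grip_force': 0.0, 'grip_width': 1.0040618417339642}
top [0.31660121 0.07683866 0.90469961] 57.738088951954744 [-0.05482881  0.          0.          0.          0.        ]
[565  67  57  52 535] [583.28971963 100.91588785] [110. 207.  65.] [ 0.79005867 -0.44414524  0.0864971 ] 0.09659060284711944
[161  81  38  26 184] [183.72282609  98.68478261] [111. 166.  62.] [0.78339401 0.3885652  0.06387507] 0.07113797522165635
[555  81  52  47 398] [571.44723618 111
[... 1889 characters left out ...]
318.59224408] [ 89. 255. 160.] [0.31132095 0.19565403 0.04893304] 0.08494556219152054
[293 290  22  24 396] [303.26262626 301.50757576] [109. 223. 178.] [0.47865987 0.21551437 0.08416141] 0.08789251508496206
[321 322  11  15  65] [325.75384615 328.27692308] [110. 159.  95.] [0.44034    0.22722922 0.03010303] 0.04465986707818008
[ 138  368   89   89 4704] [180.9474915  410.89136905] [ 89. 255. 164.] [0.62249931 0.40216758 0.04908226] 0.08521065151839825
[ 15 376  65  56 495] [ 56.92525253 413.74747475] [109. 200.  89.] [0.78247449 0.44310927 0.06455991] 0.07184133091428321
[ 28 389  59  52 358] [ 65.87988827 423.01117318] [110. 189.  87.] [0.78137403 0.44270517 0.03093381] 0.03749187378056892
```

View pics/top0.png

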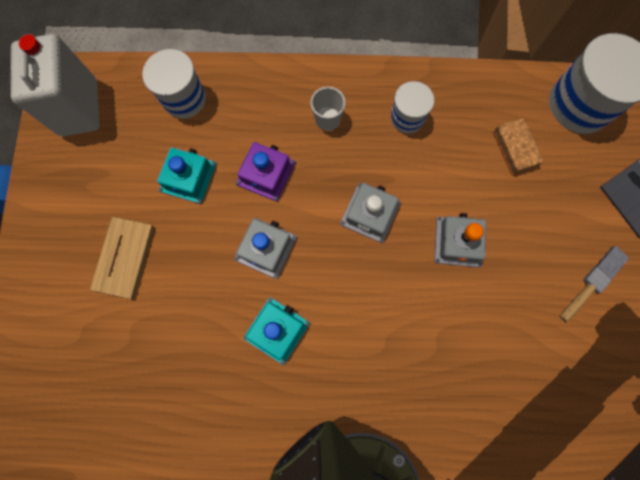

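View pics/side0.png

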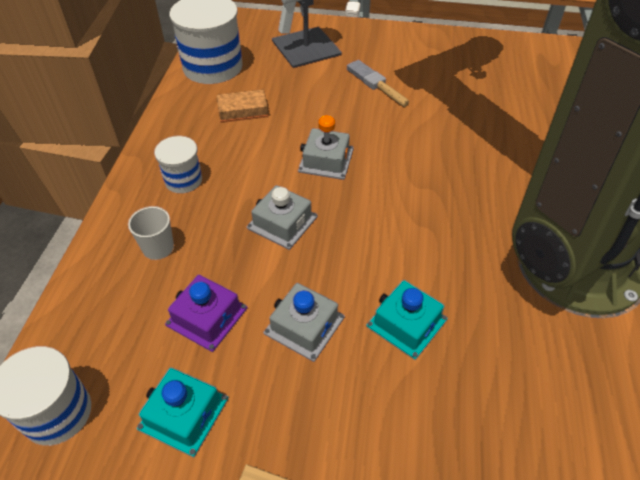

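The blue-knob candidates in the top view are:
- grey box at (260,241)
- purple box at (262,160)
- turquoise box at (177,164)
- turquoise box at (273,331)

In the side view, the one on grey is at (303,302). Only the grey box fits the description. White is at (374,204) and orange at (474,232) in the top view.

Run:
```python
from h import *
from scipy.spatial.transform import Rotation as Ro
fs={}
for n,b in(("top",(225,205,310,290)),("side",(255,270,355,365))):
    f=grab_frame(n);P=pts(f); hsv=cv2.cvtColor(f["color"],cv2.COLOR_RGB2HSV)
    x0,y0,x1,y1=b
    m=np.zeros((480,640),np.uint8); s=np.s_[y0:y1,x0:x1]
    m[s]=((hsv[...,0]>100)&(hsv[...,0]<125)&(hsv[...,1]>110)&(hsv[...,2]>60))[s]
    c=max(cv2.findContours(m,0,2)[0],key=cv2.contourArea)
    mm=cv2.fitEllipse(c); print(n,mm)
    print(' ray z.0745',ray(f,[mm[0]],.0745)[0])
    k=np.zeros_like(m);cv2.drawContours(k,[c],-1,1,-1)
    q=P[(k>0)&(P[...,2]>.082)]; print(' top pts',np.nanmean(q,0),np.ptp(q,0))
    # box top plane
    w=np.zeros((480,640),np.uint8); w[s]=((abs(P[...,2]-.05)<.006)&(hsv[...,1]<90))[s]
    r=cv2.minAreaRect(ray(f,np.argwhere(w)[:,::-1],.05)[:,:2].astype(np.float32)*1000); print(' box',r)
    cv2.imwrite(f"pics/crop_{n}.png",cv2.resize(f["color"][s][...,::-1],None,fx=4,fy=4))
a,b=[cv2.imread(f"pics/crop_{n}.png") for n in("top","side")]
cv2.imwrite("pics/crops.png",np.hstack([cv2.resize(a,(390,390)),cv2.resize(b,(410,390))]))
o=get_obs();print(Ro.from_rotvec(o["tool_rot"]).as_matrix().round(3),o["clock"])
```

```text
top ((260.30352783203125, 240.87030029296875), (15.548529624938965, 16.956571578979492), 140.28793334960938)
 ray z.0745 [0.48199271 0.20887824 0.0745    ]
 top pts [0.47995895 0.2072999  0.08663227] [0.03158242 0.03135308 0.00953855]
 box ((479.5976257324219, 206.73965454101562), (84.61509704589844, 84.3266372680664), 67.77189636230469)
side ((303.35693359375, 301.40380859375), (20.204978942871094, 23.006000518798828), 172.1028289794922)
 ray z.0745 [0.47951034 0.20905916 0.0745    ]
 top pts [0.47887601 0.21153843 0.08560234] [0.03194878 0.03179095 0.00718152]
 box ((478.2790222167969, 212.35910034179688), (85.05807495117188, 84.17135620117188), 67.32462310791016)
[[-0.92  -0.392 -0.001]
 [-0.392  0.92   0.001]
 [ 0.     0.001 -1.   ]] 0.2
```

View pics/crops.png

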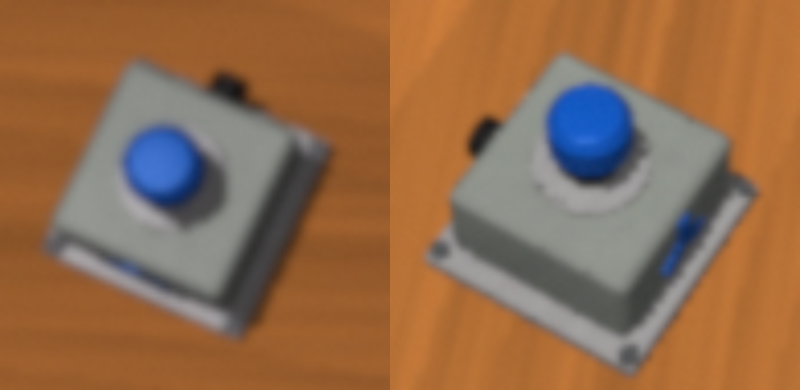

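The crop confirms the blue knob on the grey box, at about (0.4795, 0.209) with its head top at 0.087. That matches the stated height and the 84 mm box. I'll move above it now.

apply_moves(steps=[-2.6,3,0,0,0,0,7,-2.6,3,0,0,0,0,7,-2.6,3,0,0,0,0,7,-2.6,3,0,0,0,0,7,-2.6,3,0,0,0,0,7,-2.6,3,0,0,0,0,7,-2.6,3,0,0,0,0,7,-2.6,3,0,0,0,0,7,-2.6,3,0,0,0,0,7,-2.6,3,0,0,0,0,7,-2.6,3,0,0,0,0,7,-2.6,3,0,0,0,0,7])

```text
clock: 1.2
tcp_pos: [0.3811, -0.0965, 0.2506]
tool_rot: [-0.628, 3.077, 0.0]
contact_force: [2.4, -0.6, 0.8]
grip_width: 0.819
grip_force: 0.0
```

apply_moves(steps=[-2.6,3,0,0,0,0,7,-2.6,3,0,0,0,0,7,-2.6,3,0,0,0,0,7,-2.6,3,0,0,0,0,7,-2.6,3,0,0,0,0,7,-2.6,3,0,0,0,0,7,-2.6,3,0,0,0,0,7,-2.6,3,0,0,0,0,7,0,0,2,0,0,0,7,0,0,2,0,0,0,7,0,0,2,0,0,0,7,0,0,0,0,0,0,7])

```text
clock: 2.2
tcp_pos: [0.4766, 0.2034, 0.1853]
tool_rot: [0.628, -3.071, 0.003]
contact_force: [-1.4, -0.3, -1.4]
grip_width: 0.821
grip_force: 0.0
```

apply_moves(steps=[-0.25,0.2,0,0,0,0,7,-0.25,0.2,0,0,0,0,7,0,0,1,0,0,0,7,0,0,1,0,0,0,7,0,0,0,0,0,0,7,0,0,0,0,0,0,7,0,0,0,0,0,0,7])

```text
clock: 2.78
tcp_pos: [0.4815, 0.2094, 0.1705]
tool_rot: [-0.628, 3.078, -0.0]
contact_force: [0.5, -0.3, 0.7]
grip_width: 0.823
grip_force: 0.0
```

Run:
```python
from h import *
o=get_obs();print(o["tcp_pos"],o["tool_rot"],o["contact_force"])
f=[grab_frame(n)["color"][...,::-1] for n in("side","top")]
cv2.imwrite("pics/n1.png",np.hstack([cv2.resize(f[0][150:400,200:450],(400,400)),cv2.resize(f[1][140:340,160:360],(400,400))]))
```

```text
[0.48148062 0.20938439 0.17048332] [-6.28403525e-01  3.07795163e+00 -1.83626821e-04] [ 0.5359444  -0.2959492   0.73730734]
```

View pics/n1.png

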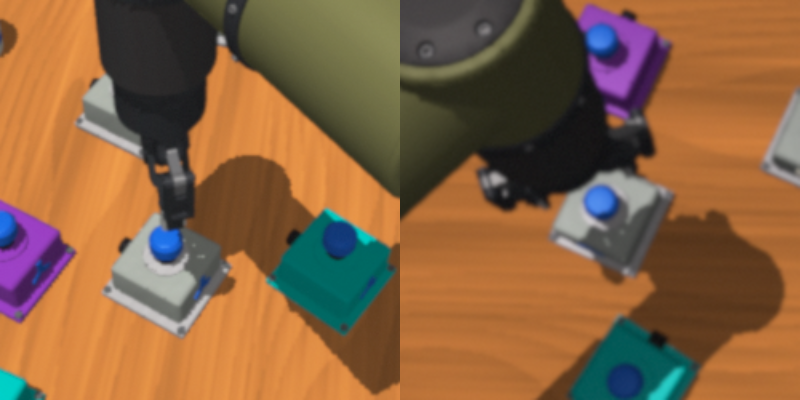

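The picture shows the open fingers straddling the blue knob on the grey box, at about (165,242) in the side half. The neighbours are clear, so I'll descend.

apply_moves(steps=[0.1,0,2,0,0,0,7,0,0,2,0,0,0,7,0,0,2,0,0,0,7,0,0,1.5,0,0,0,7,0,0,1,0,0,0,7,0,0,0.5,0,0,0,7,0,0,0.2,0,0,0,7,0,0,0,0,0,0,7,0,0,0,0,0,0,7])

```text
clock: 3.63
tcp_pos: [0.481, 0.2094, 0.0794]
tool_rot: [-0.628, 3.077, 0.001]
contact_force: [-0.5, 0.1, 0.6]
grip_width: 0.823
grip_force: 0.0
```

apply_moves(steps=[0,0,0,0,0,0,4.5,0,0,0,0,0,0,4,0,0,0,0,0,0,2.5,0,0,0,0,0,0,2.5,0,0,0,0,0,0,2.5,0,0,0,0,0,0,2.5,0,0,0,0,0,0,2.5,0,0,0,0,0,0,2.5], force=40)

```text
clock: 4.3
tcp_pos: [0.4812, 0.2082, 0.0794]
tool_rot: [-0.628, 3.077, -0.003]
contact_force: [0.4, -5.0, 4.1]
grip_width: 0.373
grip_force: 39.7
```

apply_moves(steps=[0,-0.1,0,0,0,0,2.5,0,0,-0.3,0,0,0,2.5,0,0,-0.4,0,0,0,2.5,0,0,-0.4,0,0,0,2.5,0,0,-0.4,0,0,0,2.5,0,0,-0.4,0,0,0,2.5,0,0,-0.4,0,0,0,2.5,0,0,-0.3,0,0,0,2.5,0,0,0,0,0,0,2.5,0,0,0,0,0,0,2.5])

```text
clock: 5.13
tcp_pos: [0.4812, 0.2081, 0.1047]
tool_rot: [-0.628, 3.077, 0.0]
contact_force: [4.1, -3.5, 1.0]
grip_width: 0.373
grip_force: 42.6
```

Run:
```python
from h import *
f=grab_frame("side");P=pts(f); hsv=cv2.cvtColor(f["color"],cv2.COLOR_RGB2HSV)
s=np.s_[270:345,265:345]
m=((hsv[...,0]>100)&(hsv[...,0]<125)&(hsv[...,1]>110)&(hsv[...,2]>50))[s]
q=P[s][m]; print(m.sum(),np.nanpercentile(q[:,2],[5,50,90,97,100]))
cv2.imwrite("pics/n2.png",cv2.resize(f["color"][230:380,230:380,::-1],(600,600)))
```

```text
128 [0.0247874  0.10426701 0.13418864 0.15253706 0.15911557]
```

View pics/n2.png

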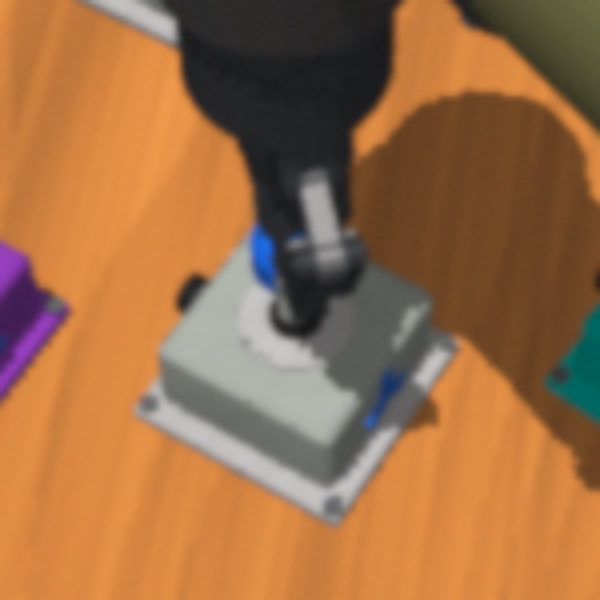

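The blue knob came up with the fingers and its stem is now exposed. I'll pull a touch more to feel the stop, then let go and leave it out.

apply_moves(steps=[0,0,-0.1,0,0,0,2.5,0,0,0,0,0,0,2.5,0,0,0,0,0,0,2.5])

```text
clock: 5.43
tcp_pos: [0.4811, 0.2081, 0.1047]
tool_rot: [-0.628, 3.078, -0.0]
contact_force: [6.7, -2.2, -3.4]
grip_width: 0.375
grip_force: 42.3
```

apply_moves(steps=[0,0,0.1,0,0,0,2.5,0,0,0,0,0,0,2.5,0,0,0,0,0,0,6,0,0,0,0,0,0,6,0,0,0,0,0,0,6,0,0,0,0,0,0,6,0,0,0,0,0,0,6,0,0,0,0,0,0,6,0,0,0,0,0,0,6,0,0,0,0,0,0,6])

```text
clock: 6.27
tcp_pos: [0.4808, 0.2082, 0.1043]
tool_rot: [0.628, -3.078, -0.0]
contact_force: [0.8, 0.5, -0.5]
grip_width: 0.698
grip_force: 0.0
```

apply_moves(steps=[0,0,0,0,0,0,6,0,0,0,0,0,0,6,0,0,0,0,0,0,6,0,0,0,0,0,0,6,0,0,0,0,0,0,6,0,0,0,0,0,0,6,0,0,0,0,0,0,6,0,0,0,0,0,0,6,0,0,0,0,0,0,6,0,0,0,0,0,0,6,0,0,0,0,0,0,6,0,0,0,0,0,0,6])

```text
clock: 7.27
tcp_pos: [0.4809, 0.2082, 0.1043]
tool_rot: [0.628, -3.078, -0.0]
contact_force: [0.1, 0.3, 0.4]
grip_width: 0.699
grip_force: 0.0
```

Run:
```python
from h import *
print(get_obs()["contact_force"])
f=grab_frame("side");P=pts(f); hsv=cv2.cvtColor(f["color"],cv2.COLOR_RGB2HSV)
s=np.s_[270:345,265:345]
m=((hsv[...,0]>100)&(hsv[...,0]<125)&(hsv[...,1]>110)&(hsv[...,2]>50))[s]
q=P[s][m]; q=q[np.hypot(q[:,0]-.48,q[:,1]-.209)<.02]; print(len(q),np.nanpercentile(q[:,2],[5,50,90]))
cv2.imwrite("pics/n3.png",cv2.resize(f["color"][230:380,230:380,::-1],(600,600)))
```

```text
[0.14271997 0.34918178 0.44244583]
86 [0.09614085 0.1078322  0.1119686 ]
```

View pics/n3.png

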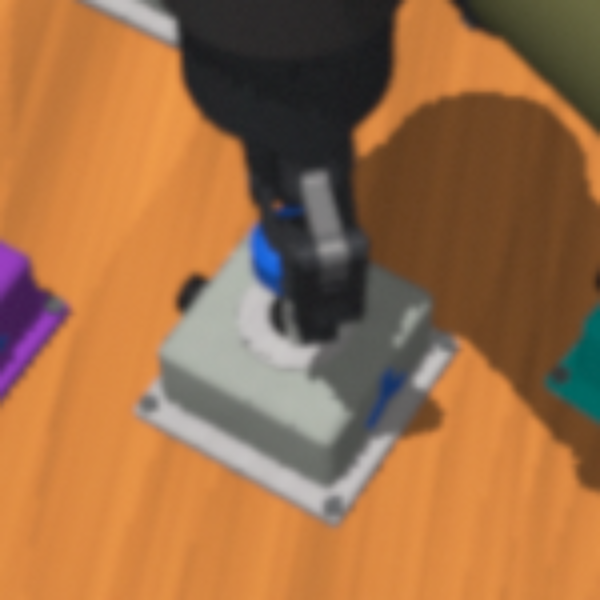

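The blue knob is free and stands out, with its head top at 0.112. I'll wait about another second, then regrip and push it home.

apply_moves(steps=[0,0,0,0,0,0,6,0,0,0,0,0,0,6,0,0,0,0,0,0,6,0,0,0,0,0,0,6,0,0,0,0,0,0,6,0,0,0,0,0,0,6,0,0,0,0,0,0,6,0,0,0,0,0,0,6,0,0,0,0,0,0,6,0,0,0,0,0,0,6,0,0,0,0,0,0,6,0,0,0,0,0,0,6])

```text
clock: 8.32
tcp_pos: [0.4809, 0.2082, 0.1043]
tool_rot: [0.628, -3.078, -0.0]
contact_force: [0.3, 0.3, -0.0]
grip_width: 0.702
grip_force: 0.0
```

apply_moves(steps=[0,0,0,0,0,0,6,0,0,0,0,0,0,4,0,0,0,0,0,0,2.5,0,0,0,0,0,0,2.5,0,0,0,0,0,0,2.5,0,0,0,0,0,0,2.5,0,0,0,0,0,0,2.5])

```text
clock: 8.9
tcp_pos: [0.481, 0.208, 0.1046]
tool_rot: [-0.628, 3.078, -0.001]
contact_force: [-0.9, -2.4, 3.2]
grip_width: 0.381
grip_force: 39.7
```

apply_moves(steps=[0,0,0.3,0,0,0,2.5,0,0,0.4,0,0,0,2.5,0,0,0.4,0,0,0,2.5,0,0,0.4,0,0,0,2.5,0,0,0.4,0,0,0,2.5,0,0,0.4,0,0,0,2.5,0,0,0.3,0,0,0,2.5,0,0,0,0,0,0,2.5,0,0,0,0,0,0,2.5])

```text
clock: 9.65
tcp_pos: [0.4811, 0.208, 0.0794]
tool_rot: [-0.629, 3.078, -0.001]
contact_force: [-2.1, -4.0, 9.2]
grip_width: 0.375
grip_force: 41.1
```

apply_moves(steps=[0,0,0.1,0,0,0,2.5,0,0,0,0,0,0,2.5,0,0,0,0,0,0,2.5])

```text
clock: 9.9
tcp_pos: [0.4811, 0.208, 0.0793]
tool_rot: [-0.629, 3.077, -0.001]
contact_force: [-5.0, -4.5, 12.2]
grip_width: 0.372
grip_force: 41.4
```

apply_moves(steps=[0,0,0,0,0,0,4,0,0,0,0,0,0,7,0,0,0,0,0,0,7,0,0,0,0,0,0,7,0,0,0,0,0,0,7,0,0,0,0,0,0,7,0,0,0,0,0,0,7])

```text
clock: 10.48
tcp_pos: [0.4809, 0.2082, 0.0771]
tool_rot: [0.628, -3.078, -0.0]
contact_force: [-0.2, -0.4, 0.1]
grip_width: 0.818
grip_force: 0.0
```

apply_moves(steps=[0,0,-1,0,0,0,7,0,0,-1.5,0,0,0,7,0,0,-2,0,0,0,7,0,0,-2,0,0,0,7,0,0,-2,0,0,0,7,0,0,-2,0,0,0,7,0,0,-2,0,0,0,7,0,0,-1,0,0,0,7,0,0,0,0,0,0,7,0,0,0,0,0,0,7])

```text
clock: 11.32
tcp_pos: [0.4808, 0.2084, 0.2122]
tool_rot: [-0.628, 3.078, 0.001]
contact_force: [-1.4, 0.6, -0.7]
grip_width: 0.819
grip_force: 0.0
```

Run:
```python
from h import *
o=get_obs();print(o["contact_force"],o["tcp_pos"],o["clock"])
f=grab_frame("side");P=pts(f); hsv=cv2.cvtColor(f["color"],cv2.COLOR_RGB2HSV)
s=np.s_[270:345,265:345]
m=((hsv[...,0]>100)&(hsv[...,0]<125)&(hsv[...,1]>110)&(hsv[...,2]>50))[s]
q=P[s][m]; q=q[np.hypot(q[:,0]-.48,q[:,1]-.209)<.022]; print(len(q),np.nanpercentile(q[:,2],[5,50,90,97]))
cv2.imwrite("pics/n4.png",f["color"][...,::-1])
```

```text
[-1.4223038   0.64011829 -0.6906986 ] [0.48082008 0.20837409 0.2122356 ] 11.3167
380 [0.0704491  0.08468822 0.08730307 0.08814006]
```

View pics/n4.png

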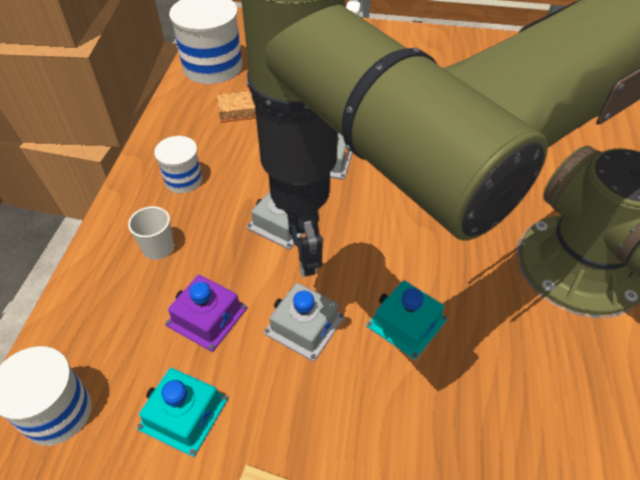

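The blue knob is home again at (303,301), with heights matching the start (median 0.0847, 97th percentile 0.088). The gripper is clear above it and the rest of the scene is untouched, so I'll hand in.

```bash
python3 -c "
from plant import job_done
print(job_done())"
```

```text
the job is handed in; nothing more can be done
None
```

The job is handed in: I pulled the blue fan knob out to its stop, left it out about 3 s, then pushed it home and let go, and the arm never went near the orange or white knobs.

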